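# Find the switch that still snaps and cap it

## Task

One of the three push keys on the model's switch console still has its snap: it breaks over under the finger and stays down, while the other two stay soft and spring back. Press the keys slowly and gently to find the good one and click it in without ever pushing a key harder than 18 N, which would strain it, then set the white guard cap over that key so that it sits flat on the console deck, and let go. Leave the window frame, the knife and the glue bottle where they are.

Things in the scene. Friction and masses are not known exactly. Their poses are not given: they have to be found in the camera images.
- console: Fixed low box, plywood with a white flat deck, 96 mm (x) by 266 mm (y) by 30 mm high. Origin: centre of its underside, z up; turned by up to 0.35 rad. Three identical black round push keys stand in the deck in a row along its y axis, 80 mm apart, at the slots. Each key is 16 mm across, in a dark steel collar 24 mm across.
- slot_a (a point): Point on the deck surface, 30 mm above the table, on the axis of the key at the console's -y end. Each key's flat top stands 15.5 to 24.5 mm above the deck, each differently (not measured), always 14.5 mm above its collar's rim. A key travels 12 mm straight down to its stop.
- slot_b (a point): Point on the deck surface on the axis of the middle key. The two soft keys push back with 1.5 to 2 N at first, rising evenly to between 3.5 and 5 N at the stop without any drop, and spring back up.
- slot_c (a point): Point on the deck surface on the axis of the key at the console's +y end. The one good key rises to about 6 N at 4 to 5 mm, then gives way: the push falls to nothing at 10.6 mm, after which it pulls itself down to its stop and stays there.
- key_1 (a joint): Travel of one of the keys in m: 0 up, 0.012 down on its stop. Which slot it stands in changes from start to start. The stop is hard. A push of over 18 N on a key strains its head.
- head_1 (a joint): How far the head of key_1 is squeezed down on its stem by the push on it, in m: 1 mm for each 20 N, so 0.0009 at 18 N. Too little to see.
- head_2 (a joint): The same for key_2.
- head_3 (a joint): The same for key_3.
- key_2 (a joint): Travel of another key, as key_1.
- key_3 (a joint): Travel of the third key, as key_1.
- guard: Loose white plastic guard cap, 40 to 85 g, standing mouth down on the table: a round bell 38 mm across and 19 mm high with an upright round stem 18 mm across on top, to 50 mm in all. The bell is hollow: bore 30 mm across, 13.2 mm deep. Origin: centre of its rim (underside), z up along the stem. Over a key that has stayed down its rim rests on the deck; over a key that is up it stands 2.5 mm or more proud on the key.
- frame: Bystander: loose white model window frame, 100 by 50 by 5 mm, lying flat. Origin: centre of its underside.
- knife: Bystander: grey craft knife about 150 mm long (x) and 16 mm high, lying flat. Origin: on its underside near its middle.
- glue: Bystander: closed bottle, 44 mm across, 100 mm high, standing. Origin: centre of its underside.
Mind the look-alikes: they are no part of the job. Leave any black or pink look-alike of the guard alone.

How it is judged:
By the outcome, as a careful person would: the job done as asked, in the order asked, and still so for the second after the job is handed in, with the robot touching nothing.
It also fails if it takes over 72 s, if anything falls off the work surface, if the arm or the gripper's body presses on something with over 40 N, if the wrist force passes 120 N, or if a joint passes its speed limit or range.

## Robot

A 6-joint arm with a two-finger parallel gripper is mounted at the origin on the work surface. World frame = base frame: x ahead of the robot, y to its left, z up, the work surface at z = 0. Lengths are in m, angles in rad, forces in N, time in s.
With the tool pointing down it reaches from about 0.375 to 0.9 m from the base axis. Payload 3.1 kg.
Tool frame: the origin (TCP) lies at the very end of the fingers, on their centre line; the grasp point (between the pads) lies 19 mm behind it (manip.tcp_to_grasp is the distance from the TCP to the grasp point, in m); z points along the fingers, y is the line along which they close (so a half turn about z gives the same grasp; the last joint's range is limited). The gripper opens to 85 mm and grips with 20 to 120 N. Pads are 22 mm wide; open, the fingers measure 114 mm over their backs; the gripper's body (76 mm by 85 mm) begins 54 mm behind the grasp point. The pads swing forward as they close: fully open they stand 13 mm farther back than shut.
Start: joints at [1.113, 0.527, 1.433, -0, 1.181, -0.178], TCP at [0.172, 0.601, 0.231] pointing down, gripper open.
Joint ranges: [-3.08, 3.08], [-0.75, 2.2], [0.22, 2.44], [-1.43, 4.57], [0, 2.65], [-2.85, 2.85]. Speed limits (rad/s): [2.79, 2.79, 3.14, 3.14, 3.14, 3.14].

## Interface

Orientations are given as a unit quaternion [x, y, z, w].
In Python, from station import manip gives the robot as it stands. The module is installed in compiled form; this text tells all that it offers.
- The arm moves only by the tool step_arm, never from a script. Its argument "commands" is one flat list of numbers, 6 for each row, row after row: the shift along the tool's x, y, z in m, then the turn, a rotation vector about the tool's x, y, z in degrees. A call has exactly 10 rows; each row is the pose to reach, as a shift and turn from the pose commanded when the call began, along the tool's axes at that moment; what a row does not reach only later rows make up. A row lasts 1/10 s, in which the tool goes at most 50 mm and 8.59 degrees, less where a joint would pass 70% of its speed; a pose out of reach is approached as far as the arm can. A call with a gripper value outside its range is refused whole. "jaw" is the opening in per cent of the stroke, from 0 (shut) to 100 (fully open), set as the call begins (left out, the last holds). The fingers move at their own pace and stop on an object; "grip_force" is the grip in N (left out, the last holds). Time passes only in rows, so rows that repeat a pose let the fingers close, or fill a call up. It gives the time, the measured TCP pose, the force, the opening and the grip force at its end, in the units of the state.
- manip.sense(): the state, without advancing time (a new reading comes with each control period).
- manip.snapshot(name): name is "scene" or "top" or "wrist"; returns a dict with "pixels" (420x560x3 uint8, blue, green, red), "fx", "fy", "cx", "cy" (pixels), "R" (3x3) and "t" (3): a world point X has camera coordinates R X + t; the wrist camera has in their place "mount" (4x4, takes a point from camera to tool coordinates, whose origin is the TCP and whose axes are the flange's). Camera axes: x right, y down, z forward; pixel columns grow to the right and rows downward; lengths in m; the calibration is good to about 2 mm. The wrist camera is an equidistant fisheye: a pixel r from the principal point sees the ray r / f radians off the axis. A picture is of the moment at which its call begins: read the wrist's pose just before it. There is no depth.
- manip.sign_off(): hands the job in; it is judged then, once.
The state is a dict: "t": time; "q": joint angles; "qd": joint speeds; "tau": joint torques, N m; "tcp_pos": TCP position; "tool_rot": TCP orientation; "force": force on the tool from outside, world axes, zero at the start; "ft_torque": the same for the moment, N m; "finger_gap": opening from 0.0 (shut) to 1.0 (fully open); "gripper_force": force on a finger pad.
Only numpy, scipy, OpenCV 4.12 (cv2) and the standard library are available. Lean on these libraries where they do the work, as an engineer would, in place of code of your own. Each camera call takes 0.05 s, during which the arm holds its last target. There are 200 camera calls.

## Working session

There is one attempt and no reset: what is moved stays moved. The work goes in short steps, Python scripts to look and compute and a tool call to move; the robot and the scene stay as the last step left them, time stands still between calls to the robot, and variables do not carry over. Pictures are saved under pics/ and viewed, at most 10 in all, crops included, and the job is handed in when it is done.

Besides the shell and the picture viewer there is one more tool, called as name(argument=value, ...), one argument or row to a line, values as JSON. step_arm: Moves the arm, as the interface text tells. Its arguments: {"type":"object","properties":{"commands":{"type":"array","items":{"type":"number"}},"jaw":{"type":"number"},"grip_force":{"type":"number"}},"required":["commands"]}

```bash
mkdir -p pics; cat > h.py <<'E'
import numpy as np, cv2, json
from station import manip
def grab(n,name):
    s=manip.sense(); d=manip.snapshot(n); cv2.imwrite('pics/%s.png'%name,d['pixels'])
    import pickle; pickle.dump((s,d),open('pics/%s.pkl'%name,'wb')); return s,d
def load(name):
    import pickle; return pickle.load(open('pics/%s.pkl'%name,'rb'))
def ray(d,u,v):
    R=np.array(d['R']);t=np.array(d['t']); c=-R.T@t
    return c,R.T@np.array([(u-d['cx'])/d['fx'],(v-d['cy'])/d['fy'],1])
def onz(d,u,v,z):
    c,r=ray(d,u,v); return c+r*(z-c[2])/r[2]
E
python3 - <<'E'
from h import *
s,d=grab('top','top0'); s2,d2=grab('scene','scene0')
for k in s: print(k,np.round(s[k],4))
for e in (d,d2): print(e['fx'],e['cx'],e['cy'],np.round(e['R'],3).tolist(),np.round(e['t'],3))
cv2.imwrite('pics/both0.png',cv2.resize(np.vstack([d['pixels'],d2['pixels']]),None,fx=.71,fy=.71,interpolation=cv2.INTER_AREA))
E
```

```text
t 0.0
q [ 1.1135  0.5285  1.4339  0.      1.1814 -0.1785]
qd [ 0.0006 -0.0006  0.0015 -0.0002 -0.0001  0.0005]
tau [ 9.00000e-04 -4.42341e+01 -1.78028e+01 -2.00000e-04  8.10000e-03
  0.00000e+00]
tcp_pos [0.1717 0.6002 0.2303]
tool_rot [ 1.390e-01  9.903e-01 -1.000e-03 -3.000e-04]
force [ 0.0829  0.3804 -0.3544]
ft_torque [0.0043 0.0044 0.017 ]
gripper_force 0.0
finger_gap 0.9991
389.2921071551371 280.74091630963323 210.58336861262723 [[0.02, -1.0, 0.008], [-0.988, -0.021, -0.152], [0.152, -0.005, -0.988]] [0.104 0.593 0.703]
390.40527278198175 280.6359651849826 203.85660050650085 [[0.849, 0.528, -0.023], [0.313, -0.537, -0.784], [-0.426, 0.658, -0.621]] [-0.549 -0.091  0.943]
```

View pics/top0.png

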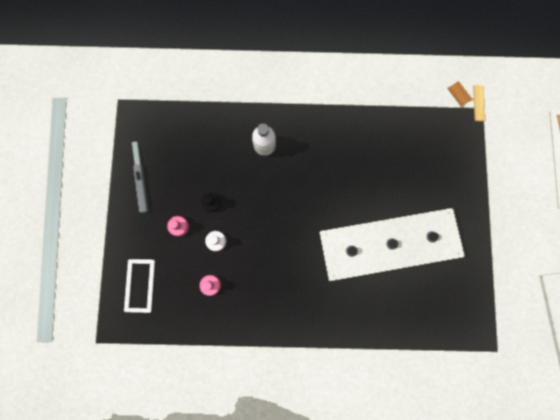

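View pics/scene0.png

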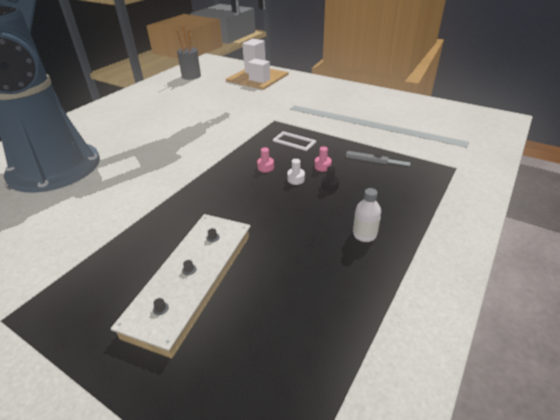

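The top view shows the white guard at (216,241). Candidates for it are pink at (178,226) and (210,286), black at (211,202), and the white glue bottle at (264,140). I choose the white bell with a stem at (216,241), which is at scene (296,173). The console keys are at top (352,250), (392,243) and (432,237).

```bash
python3 - <<'E'
from h import *
s,d=load('top0'); s2,d2=load('scene0')
p=d['pixels']; m=((p.min(2)>110)*255).astype(np.uint8)
# guard
def blob(d,x0,x1,y0,y1,th):
    g=d['pixels'][y0:y1,x0:x1]; m=(g.min(2)>th).astype(np.uint8); n,l,st,c=cv2.connectedComponentsWithStats(m); k=1+st[1:,4].argmax(); st=st[k]
    return c[k]+[x0,y0], st[:2]+[x0,y0], st[2:4], st[4]
print(blob(d,200,234,226,256,90)); print(blob(d2,280,312,155,190,110))
c,bl,wh,a=blob(d,200,234,226,256,90)
print('guard bell c at z.019',onz(d,*(bl+wh/2-.5),.012))
c2,bl2,wh2,a2=blob(d2,280,312,155,190,110)
# console deck
q=p[190:300,300:480]; mm=(q.min(2)>120).astype(np.uint8)
cs,_=cv2.findContours(mm,cv2.RETR_EXTERNAL,cv2.CHAIN_APPROX_NONE); cc=max(cs,key=cv2.contourArea).reshape(-1,2)+[300,190]
w=np.array([onz(d,u,v,.03)[:2] for u,v in cc]); r=cv2.minAreaRect((w*1000).astype(np.float32)); print('console',r)
# keys dark blobs inside the deck
kk=cv2.drawContours(np.zeros(p.shape[:2],np.uint8),[cv2.convexHull(cc.astype(np.int32))],-1,1,-1)
kk=cv2.erode(kk,np.ones((7,7)))&(p.max(2)<90).astype(np.uint8)
n,l,st,ce=cv2.connectedComponentsWithStats(kk)
for i in range(1,n):
  if st[i,4]>20: print(ce[i],st[i],onz(d,*ce[i],.04))
A=cv2.resize(d['pixels'][160:310,150:290],None,fx=3,fy=3,interpolation=cv2.INTER_CUBIC)
B=cv2.resize(d2['pixels'][130:205,230:350],None,fx=3,fy=3,interpolation=cv2.INTER_CUBIC)
C=np.zeros((450,790,3),np.uint8);C[:,:420]=A;C[:225,420:780]=B;cv2.imwrite('pics/crop1.png',C)
m=np.array(load('top0')[0]['tool_rot'])
from scipy.spatial.transform import Rotation as Ro
print(Ro.from_quat(m).as_matrix().round(3))
E
```

```text
(array([214.92997199, 240.52661064]), array([205, 230]), array([21, 22], dtype=int32), np.int32(357))
(array([295.60755814, 172.39244186]), array([287, 158]), array([18, 27], dtype=int32), np.int32(344))
guard bell c at z.019 [0.53271931 0.24558606 0.012     ]
console ((532.7382202148438, -98.98837280273438), (98.57028198242188, 268.79449462890625), 11.16504955291748)
[432.56923077 236.36923077] [428 233  10   8  65] [ 0.54740168 -0.17583397  0.04      ]
[392.390625 243.53125 ] [388 240  10   8  64] [ 0.53203018 -0.09818468  0.04      ]
[351.93442623 250.54098361] [348 247   9   8  61] [ 0.51704767 -0.02056669  0.04      ]
[[-0.961  0.275 -0.001]
 [ 0.275  0.961 -0.002]
 [ 0.    -0.002 -1.   ]]
```

View pics/crop1.png

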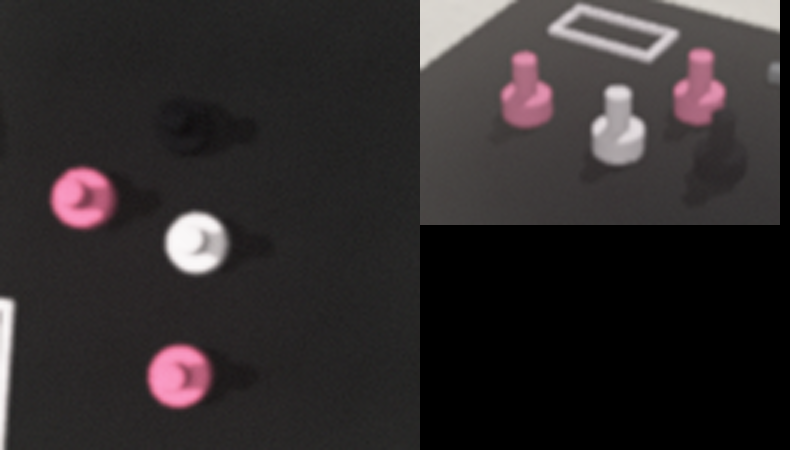

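The crop confirms it: the white bell with a stem at crop (195,242) is the guard, with pink and black copies around it. I'll move towards the console with the jaw shut.

step_arm(
  commands=[-0.034, -0.035, 0, 0, 0, 0, -0.068, -0.07, 0, 0, 0, 0, -0.102, -0.105, 0, 0, 0, 0, -0.136, -0.14, 0, 0, 0, 0, -0.17, -0.175, 0, 0, 0, 0, -0.204, -0.21, 0, 0, 0, 0, -0.238, -0.245, 0, 0, 0, 0, -0.272, -0.28, 0, 0, 0, 0, -0.306, -0.315, 0, 0, 0, 0, -0.34, -0.35, 0, 0, 0, 0],
  jaw=0,
)

```text
t: 1.1
tcp_pos: [0.4029, 0.1689, 0.2312]
tool_rot: [0.139, 0.99, 0.0, -0.0]
force: [0.4, 1.0, 0.6]
finger_gap: 0.001
gripper_force: 0.0
```

```bash
python3 - <<'E'
from h import *
s,d=grab('wrist','w1'); print(np.round(s['tcp_pos'],4),s['tool_rot'],s['force'],s['t']);print(d['fx'],d['cx'],d['cy'],np.round(d['mount'],3))
E
```

```text
[0.4029 0.1689 0.2312] [ 1.38951032e-01  9.90299248e-01  2.63074325e-05 -1.00552339e-04] [0.36661157 0.99897748 0.58498815] 1.1
325.19226210127806 279.96495992583283 213.98009237922705 [[-0.    -0.956 -0.293  0.075]
 [ 1.    -0.     0.    -0.001]
 [-0.    -0.293  0.956 -0.143]
 [ 0.     0.     0.     1.   ]]
```

View pics/w1.png

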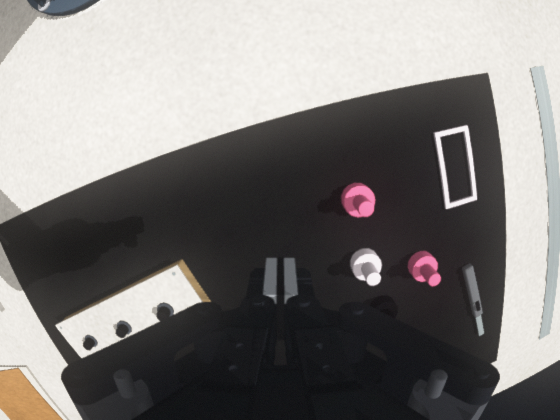

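Wrist view: the guard is at (367,265) and the keys are at (163,311), (122,328) and (89,342). I'll go closer over the console for heights.

step_arm(
  commands=[-0.02, -0.028, 0.01, 0, 0, 0, -0.04, -0.056, 0.02, 0, 0, 0, -0.06, -0.084, 0.034, 0, 0, 0, -0.08, -0.112, 0.048, 0, 0, 0, -0.1, -0.14, 0.06, 0, 0, 0, -0.12, -0.168, 0.07, 0, 0, 0, -0.14, -0.196, 0.08, 0, 0, 0, -0.164, -0.222, 0.09, 0, 0, 0, -0.164, -0.222, 0.09, 0, 0, 0, -0.164, -0.222, 0.09, 0, 0, 0],
)

```text
t: 2.15
tcp_pos: [0.4987, -0.0879, 0.1407]
tool_rot: [0.14, 0.99, 0.0, -0.001]
force: [-0.1, 1.4, -0.6]
finger_gap: 0.003
gripper_force: 0.0
```

```bash
python3 - <<'E'
from h import *
s,d=grab('wrist','w2'); print(np.round(s['tcp_pos'],4),s['force'],s['t'])
E
```

```text
[ 0.4987 -0.0879  0.1407] [-0.11600113  1.358158   -0.59295138] 2.15
```

View pics/w2.png

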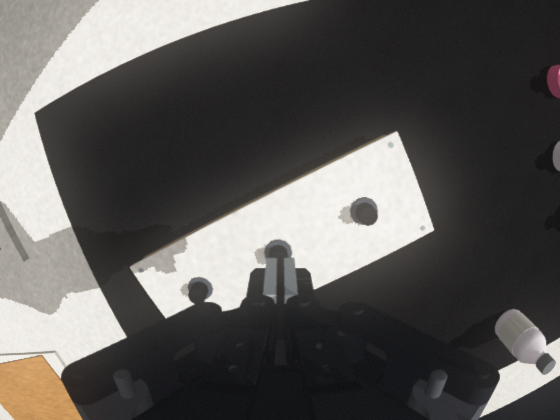

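The keys are at (365,213) for c, (278,250) for b (partly hidden by the fingers), and (200,292) for a. I'll zoom in on these.

```bash
cat >> h.py <<'E'
from scipy.spatial.transform import Rotation as Ro
def wproj(s,d,X):
    T=np.eye(4);T[:3,:3]=Ro.from_quat(s['tool_rot']).as_matrix();T[:3,3]=s['tcp_pos']
    T=T@np.array(d['mount']); c=T[:3,:3].T@(np.array(X)-T[:3,3]); th=np.arctan2(np.hypot(c[0],c[1]),c[2]); a=np.hypot(c[0],c[1])+1e-12
    return np.array([d['cx']+d['fx']*th*c[0]/a, d['cy']+d['fx']*th*c[1]/a])
def wray(s,d,u,v):
    T=np.eye(4);T[:3,:3]=Ro.from_quat(s['tool_rot']).as_matrix();T[:3,3]=s['tcp_pos']
    T=T@np.array(d['mount']); x=(u-d['cx'])/d['fx'];y=(v-d['cy'])/d['fx'];r=np.hypot(x,y)+1e-12
    return T[:3,3],T[:3,:3]@np.array([np.sin(r)*x/r,np.sin(r)*y/r,np.cos(r)])
def won(s,d,u,v,z):
    c,r=wray(s,d,u,v); return c+r*(z-c[2])/r[2]
E
python3 - <<'E'
from h import *
s,d=load('w2'); p=d['pixels']
K={'a':(.5477,-.1771),'b':(.5323,-.0986),'c':(.5169,-.0201)}
for k,(x,y) in K.items(): print(k,[wproj(s,d,(x,y,.03+h)).round(1).tolist() for h in (0,5,15,25)] if 0 else [wproj(s,d,(x,y,.03+h/1000)).round(1).tolist() for h in (0,5,15,25)])
C=[]
for (u,v) in ((200,290),(278,250),(365,213)):
    g=p[v-19:v+19,u-19:u+19]; g=(255*(g/255.)**.5).astype(np.uint8); C.append(cv2.resize(g,(266,266),interpolation=cv2.INTER_CUBIC))
cv2.imwrite('pics/crop2.png',np.hstack(C))
# deck from wrist: white contour
m=(p.min(2)>150).astype(np.uint8); m=cv2.morphologyEx(m,cv2.MORPH_OPEN,np.ones((3,3)))
n,l,st,c=cv2.connectedComponentsWithStats(m); i=l[180,380]; print(st[i])
E
```

```text
a [[201.4, 286.2], [200.2, 288.9], [197.8, 294.6], [195.2, 300.6]]
b [[279.4, 250.3], [279.4, 252.7], [279.4, 257.7], [279.4, 263.0]]
c [[364.9, 209.1], [366.4, 210.8], [369.5, 214.3], [372.9, 218.2]]
[  132   132   302   186 23604]
```

View pics/crop2.png

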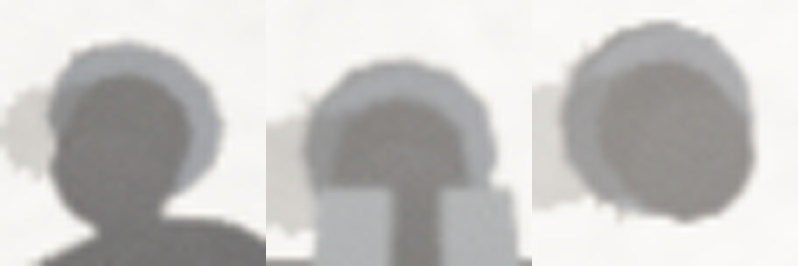

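```bash
python3 - <<'E'
from h import *
s,d=load('w2')
for n,u,v,z in (('a top',198,295.7,.05),('a rim',200.4,288.7,.0355),('b rim',278.1,252,.0355),('c top',367.4,215.4,.05),('c rim',363.7,210.3,.0355)):
    print(n,won(s,d,u,v,z).round(4), ((won(s,d,u,v,z+.005)-won(s,d,u,v,z))*1000).round(1))
p=d['pixels']; m=(p.min(2)>140).astype(np.uint8)
# long edges of the deck: sample upper long edge & right edge
cs,_=cv2.findContours(cv2.morphologyEx(m,cv2.MORPH_OPEN,np.ones((3,3))),cv2.RETR_EXTERNAL,cv2.CHAIN_APPROX_NONE)
cc=[c for c in cs if cv2.pointPolygonTest(c,(380,180),False)>0][0].reshape(-1,2)
w=np.array([won(s,d,u,v,.03)[:2] for u,v in cc])*1000
th=np.radians(11.1); e1=np.array([np.cos(th),np.sin(th)]);e2=np.array([-np.sin(th),np.cos(th)])
a=w@e1;b=w@e2
print('e1 min/max of deck in strips');
for lo in (-200,-150,-100,-80,-60): 
    k=(b>lo)&(b<lo+20); print(lo,a[k].min().round(1),a[k].max().round(1)) if k.any() else 0
print('e2 max',np.percentile(b,99.5),b.max(),b.min(), 'K',[(np.array(q)*1000@np.c_[e1,e2]).round(1) for q in ((.5477,-.1771),(.5323,-.0986),(.5169,-.0201))])
# guard via w1 & top
s1,d1=load('w1'); p=d1['pixels'][240:290,340:390]; m=(p.min(2)>100).astype(np.uint8); n,l,st,c=cv2.connectedComponentsWithStats(m); print(st[1:],c[1:])
E
```

```text
a top [ 0.5463 -0.1751  0.05  ] [-2.5  2.3  5. ]
a rim [ 0.5473 -0.1766  0.0355] [-2.4  2.2  5. ]
b rim [ 0.5312 -0.0994  0.0355] [-2.1  0.6  5. ]
c top [ 0.5154 -0.0229  0.05  ] [-1.9 -1.   5. ]
c rim [ 0.5157 -0.0223  0.0355] [-1.8 -0.9  5. ]
e1 min/max of deck in strips
-200 455.4 551.7
-150 455.4 551.6
-100 455.2 551.5
-80 455.4 551.4
e2 max -67.69124666038468 -67.56071498775833 -334.2508907497944 K [array([ 503.4, -279.2]), array([ 503.4, -199.2]), array([ 503.4, -119.2])]
[[ 11   8  31  38 888]] [[26.71058559 26.11936937]]
```

step_arm(
  commands=[-0.012, -0.001, 0.02, 0, 0, 0, -0.024, -0.002, 0.04, 0, 0, 0, -0.036, -0.002, 0.06, 0, 0, 0, -0.036, -0.002, 0.07, 0, 0, 0, -0.036, -0.002, 0.078, 0, 0, 0, -0.036, -0.002, 0.083, 0, 0, 0, -0.036, -0.002, 0.084, 0, 0, 0, -0.036, -0.002, 0.084, 0, 0, 0, -0.036, -0.002, 0.084, 0, 0, 0, -0.036, -0.002, 0.084, 0, 0, 0],
)

```text
t: 3.2
tcp_pos: [0.5334, -0.0998, 0.0579]
tool_rot: [0.139, 0.99, -0.0, 0.001]
force: [0.4, -0.1, -0.2]
finger_gap: -0.0
gripper_force: 0.0
```

step_arm(
  commands=[0, 0, 0.0004, 0, 0, 0, 0, 0, 0.0008, 0, 0, 0, 0, 0, 0.0012, 0, 0, 0, 0, 0, 0.0016, 0, 0, 0, 0, 0, 0.002, 0, 0, 0, 0, 0, 0.0024, 0, 0, 0, 0, 0, 0.0028, 0, 0, 0, 0, 0, 0.003, 0, 0, 0, 0, 0, 0.003, 0, 0, 0, 0, 0, 0.003, 0, 0, 0],
)

```text
t: 4.2
tcp_pos: [0.5331, -0.0996, 0.0543]
tool_rot: [0.139, 0.99, -0.0, -0.0]
force: [0.5, 0.0, 0.1]
finger_gap: 0.0
gripper_force: 0.0
```

step_arm(
  commands=[0, 0, 0.0004, 0, 0, 0, 0, 0, 0.0008, 0, 0, 0, 0, 0, 0.0012, 0, 0, 0, 0, 0, 0.0016, 0, 0, 0, 0, 0, 0.002, 0, 0, 0, 0, 0, 0.0024, 0, 0, 0, 0, 0, 0.0028, 0, 0, 0, 0, 0, 0.003, 0, 0, 0, 0, 0, 0.003, 0, 0, 0, 0, 0, 0.003, 0, 0, 0],
)

```text
t: 5.2
tcp_pos: [0.5331, -0.0996, 0.0513]
tool_rot: [0.139, 0.99, 0.0, 0.0]
force: [-0.2, 0.2, -0.6]
finger_gap: -0.003
gripper_force: 0.0
```

step_arm(
  commands=[0, 0, 0.0004, 0, 0, 0, 0, 0, 0.0008, 0, 0, 0, 0, 0, 0.0012, 0, 0, 0, 0, 0, 0.0016, 0, 0, 0, 0, 0, 0.002, 0, 0, 0, 0, 0, 0.0024, 0, 0, 0, 0, 0, 0.0028, 0, 0, 0, 0, 0, 0.003, 0, 0, 0, 0, 0, 0.003, 0, 0, 0, 0, 0, 0.003, 0, 0, 0],
)

```text
t: 6.2
tcp_pos: [0.5332, -0.0996, 0.0483]
tool_rot: [0.139, 0.99, -0.0, 0.0]
force: [0.4, 0.4, 0.4]
finger_gap: -0.002
gripper_force: 0.0
```

step_arm(
  commands=[0, 0, 0.0004, 0, 0, 0, 0, 0, 0.0008, 0, 0, 0, 0, 0, 0.0012, 0, 0, 0, 0, 0, 0.0016, 0, 0, 0, 0, 0, 0.002, 0, 0, 0, 0, 0, 0.0024, 0, 0, 0, 0, 0, 0.0028, 0, 0, 0, 0, 0, 0.003, 0, 0, 0, 0, 0, 0.003, 0, 0, 0, 0, 0, 0.003, 0, 0, 0],
)

```text
t: 7.2
tcp_pos: [0.5332, -0.0996, 0.0454]
tool_rot: [0.139, 0.99, -0.0, 0.0]
force: [-0.5, -0.6, 2.5]
finger_gap: -0.0
gripper_force: 1.5
```

step_arm(
  commands=[0, 0, 0.0004, 0, 0, 0, 0, 0, 0.0008, 0, 0, 0, 0, 0, 0.0012, 0, 0, 0, 0, 0, 0.0016, 0, 0, 0, 0, 0, 0.002, 0, 0, 0, 0, 0, 0.002, 0, 0, 0, 0, 0, 0.002, 0, 0, 0, 0, 0, 0.002, 0, 0, 0, 0, 0, 0.002, 0, 0, 0, 0, 0, 0.002, 0, 0, 0],
)

```text
t: 8.2
tcp_pos: [0.5332, -0.0996, 0.0435]
tool_rot: [0.139, 0.99, -0.0, 0.0]
force: [-1.8, 1.2, 5.8]
finger_gap: 0.002
gripper_force: 2.6
```

step_arm(
  commands=[0, 0, 0.0004, 0, 0, 0, 0, 0, 0.0008, 0, 0, 0, 0, 0, 0.0012, 0, 0, 0, 0, 0, 0.0016, 0, 0, 0, 0, 0, 0.002, 0, 0, 0, 0, 0, 0.0024, 0, 0, 0, 0, 0, 0.0028, 0, 0, 0, 0, 0, 0.003, 0, 0, 0, 0, 0, 0.003, 0, 0, 0, 0, 0, 0.003, 0, 0, 0],
)

```text
t: 9.2
tcp_pos: [0.5332, -0.0996, 0.0404]
tool_rot: [0.139, 0.99, -0.0, 0.0]
force: [-1.8, 1.1, 4.7]
finger_gap: 0.001
gripper_force: 2.5
```

step_arm(
  commands=[0, 0, 0.0003, 0, 0, 0, 0, 0, 0.0006, 0, 0, 0, 0, 0, 0.0009, 0, 0, 0, 0, 0, 0.0012, 0, 0, 0, 0, 0, 0.0015, 0, 0, 0, 0, 0, 0.0018, 0, 0, 0, 0, 0, 0.0021, 0, 0, 0, 0, 0, 0.0025, 0, 0, 0, 0, 0, 0.0025, 0, 0, 0, 0, 0, 0.0025, 0, 0, 0],
)

```text
t: 10.2
tcp_pos: [0.5332, -0.0996, 0.0377]
tool_rot: [0.139, 0.99, 0.0, -0.0]
force: [0.1, 0.7, 1.5]
finger_gap: -0.003
gripper_force: 0.5
```

step_arm(
  commands=[0, 0, 0.0003, 0, 0, 0, 0, 0, 0.0006, 0, 0, 0, 0, 0, 0.0009, 0, 0, 0, 0, 0, 0.0012, 0, 0, 0, 0, 0, 0.0015, 0, 0, 0, 0, 0, 0.0015, 0, 0, 0, 0, 0, 0.0015, 0, 0, 0, 0, 0, 0.0015, 0, 0, 0, 0, 0, 0.0015, 0, 0, 0, 0, 0, 0.0015, 0, 0, 0],
)

```text
t: 11.2
tcp_pos: [0.5331, -0.0996, 0.0363]
tool_rot: [0.139, 0.99, -0.0, 0.0]
force: [0.0, -0.5, 0.7]
finger_gap: 0.002
gripper_force: 0.0
```

step_arm(
  commands=[0, 0, 0.0001, 0, 0, 0, 0, 0, 0.0002, 0, 0, 0, 0, 0, 0.0003, 0, 0, 0, 0, 0, 0.0004, 0, 0, 0, 0, 0, 0.0005, 0, 0, 0, 0, 0, 0.0005, 0, 0, 0, 0, 0, 0.0005, 0, 0, 0, 0, 0, 0.0005, 0, 0, 0, 0, 0, 0.0005, 0, 0, 0, 0, 0, 0.0005, 0, 0, 0],
)

```text
t: 12.2
tcp_pos: [0.5332, -0.0996, 0.0358]
tool_rot: [0.139, 0.99, -0.0, 0.0]
force: [-0.8, 0.4, -0.1]
finger_gap: 0.001
gripper_force: 0.0
```

step_arm(
  commands=[0, 0, 0.0001, 0, 0, 0, 0, 0, 0.0002, 0, 0, 0, 0, 0, 0.0003, 0, 0, 0, 0, 0, 0.0004, 0, 0, 0, 0, 0, 0.0005, 0, 0, 0, 0, 0, 0.0005, 0, 0, 0, 0, 0, 0.0005, 0, 0, 0, 0, 0, 0.0005, 0, 0, 0, 0, 0, 0.0005, 0, 0, 0, 0, 0, 0.0005, 0, 0, 0],
)

```text
t: 13.2
tcp_pos: [0.5331, -0.0996, 0.0353]
tool_rot: [0.139, 0.99, -0.0, -0.0]
force: [0.3, -1.0, -0.2]
finger_gap: -0.002
gripper_force: 0.3
```

step_arm(
  commands=[0, 0, 0.0001, 0, 0, 0, 0, 0, 0.0002, 0, 0, 0, 0, 0, 0.0003, 0, 0, 0, 0, 0, 0.0003, 0, 0, 0, 0, 0, 0.0003, 0, 0, 0, 0, 0, 0.0003, 0, 0, 0, 0, 0, 0.0003, 0, 0, 0, 0, 0, 0.0003, 0, 0, 0, 0, 0, 0.0003, 0, 0, 0, 0, 0, 0.0003, 0, 0, 0],
)

```text
t: 14.2
tcp_pos: [0.5331, -0.0996, 0.0351]
tool_rot: [0.139, 0.99, -0.0, 0.0]
force: [-0.9, 0.1, 4.5]
finger_gap: -0.003
gripper_force: 2.2
```

The middle key broke over: 5.8 N, falling to 0, then a hard stop at tip z 0.035 with 4.5 N. Now I'll retract and go to the guard.

step_arm(
  commands=[0, 0, -0.02, 0, 0, 0, 0, 0, -0.06, 0, 0, 0, 0.01, 0.025, -0.1, 0, 0, 0, 0.026, 0.065, -0.1, 0, 0, 0, 0.042, 0.108, -0.1, 0, 0, 0, 0.059, 0.15, -0.1, 0, 0, 0, 0.076, 0.193, -0.1, 0, 0, 0, 0.092, 0.235, -0.1, 0, 0, 0, 0.108, 0.275, -0.1, 0, 0, 0, 0.114, 0.29, -0.1, 0, 0, 0],
)

```text
t: 15.2
tcp_pos: [0.5023, 0.2142, 0.1346]
tool_rot: [0.137, 0.991, 0.0, -0.0]
force: [-0.3, -0.6, -0.2]
finger_gap: -0.003
gripper_force: 0.0
```

```bash
python3 - <<'E'
from h import *
s,d=grab('wrist','w3'); st,dt=grab('top','top1'); print(np.round(s['tcp_pos'],4),s['force'],s['t'])
for X in ((.5327,.2456,0),(.5327,.2456,.019),(.5327,.2456,.05)): print(wproj(s,d,X).round(1))
u,v=wproj(s,d,(.5327,.2456,.02)).astype(int)
g=cv2.resize(d['pixels'][v-45:v+45,u-60:u+60],None,fx=4,fy=4,interpolation=cv2.INTER_CUBIC)
g2=cv2.resize(dt['pixels'][200:290,310:475],(480,262),interpolation=cv2.INTER_CUBIC)
print(u-60,v-45); C=np.zeros((600,480,3),np.uint8);C[:g.shape[0],:g.shape[1]]=g;C[362:600]=g2[:238];cv2.imwrite('pics/crop3.png',C)
E
```

```text
[0.5023 0.2142 0.1346] [-0.26760254 -0.6120083  -0.16526063] 15.2
[322.8 224.7]
[325.6 231.9]
[330.9 245.8]
265 187
```

View pics/crop3.png

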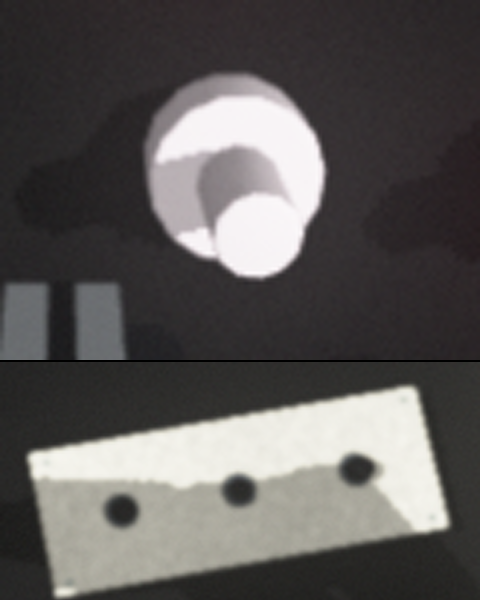

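The guard's stem top is at (330,246) and its bell centre at (324.5,231), within 1 mm of the estimate. In the top crop nothing on the console has been disturbed.

step_arm(
  commands=[-0.005, 0.01, 0, 0, 0, 0, -0.01, 0.02, 0, 0, 0, 0, -0.016, 0.03, 0.01, 0, 0, 0, -0.021, 0.038, 0.02, 0, 0, 0, -0.021, 0.038, 0.04, 0, 0, 0, -0.021, 0.038, 0.06, 0, 0, 0, -0.021, 0.038, 0.075, 0, 0, 0, -0.021, 0.038, 0.075, 0, 0, 0, -0.021, 0.038, 0.075, 0, 0, 0, -0.021, 0.038, 0.075, 0, 0, 0],
  jaw=42,
  grip_force=30,
)

```text
t: 16.3
tcp_pos: [0.5347, 0.2414, 0.0604]
tool_rot: [0.139, 0.99, 0.0, 0.001]
force: [0.9, 0.8, 0.6]
finger_gap: 0.418
gripper_force: 0.0
```

step_arm(
  commands=[0, 0, 0.005, 0, 0, 0, 0, 0, 0.01, 0, 0, 0, 0, 0, 0.015, 0, 0, 0, 0, 0, 0.02, 0, 0, 0, 0, 0, 0.025, 0, 0, 0, 0, 0, 0.03, 0, 0, 0, 0, 0, 0.034, 0, 0, 0, 0, 0, 0.036, 0, 0, 0, 0, 0, 0.036, 0, 0, 0, 0, 0, 0.036, 0, 0, 0],
)

```text
t: 17.3
tcp_pos: [0.5341, 0.2414, 0.024]
tool_rot: [0.139, 0.99, 0.0, 0.0]
force: [0.2, 0.2, 0.2]
finger_gap: 0.421
gripper_force: 0.0
```

step_arm(
  commands=[0, 0, 0, 0, 0, 0, 0, 0, 0, 0, 0, 0, 0, 0, 0, 0, 0, 0, 0, 0, 0, 0, 0, 0, 0, 0, 0, 0, 0, 0, 0, 0, 0, 0, 0, 0, 0, 0, 0, 0, 0, 0, 0, 0, 0, 0, 0, 0, 0, 0, 0, 0, 0, 0, 0, 0, 0, 0, 0, 0],
  jaw=0,
)

```text
t: 18.3
tcp_pos: [0.5343, 0.2415, 0.0243]
tool_rot: [0.139, 0.99, 0.0, 0.0]
force: [0.0, 0.0, 5.7]
finger_gap: 0.202
gripper_force: 29.7
```

step_arm(
  commands=[0, 0, -0.002, 0, 0, 0, 0, 0, -0.005, 0, 0, 0, 0, 0, -0.015, 0, 0, 0, 0, 0, -0.03, 0, 0, 0, 0, 0, -0.05, 0, 0, 0, 0, 0, -0.07, 0, 0, 0, 0, 0, -0.085, 0, 0, 0, 0, 0, -0.09, 0, 0, 0, 0, 0, -0.09, 0, 0, 0, 0, 0, -0.09, 0, 0, 0],
)

```text
t: 19.3
tcp_pos: [0.5336, 0.2412, 0.1139]
tool_rot: [0.139, 0.99, -0.0, -0.0]
force: [-0.7, -0.0, -1.4]
finger_gap: 0.194
gripper_force: 29.4
```

```bash
python3 - <<'E'
from h import *
s,d=grab('wrist','w4'); print(np.round(s['tcp_pos'],4),s['force'],s['t'],s['finger_gap'])
R=Ro.from_quat(s['tool_rot']).as_matrix(); P=np.array(s['tcp_pos'])
for o in ((0,0,-.005),(0,0,.024),(.0024,0,.024)): print(wproj(s,d,P+R@np.array(o)).round(1))
u,v=wproj(s,d,P+R@np.array((0,0,.01))).astype(int); print(u-60,v-45)
cv2.imwrite('pics/crop4.png',cv2.resize(d['pixels'][v-45:v+45,u-60:u+60],None,fx=5,fy=5,interpolation=cv2.INTER_CUBIC))
E
```

```text
[0.5336 0.2412 0.1139] [-0.66389935 -0.03285552 -1.36370606] 19.3 0.19420160882482607
[281.2 278. ]
[281.  253.6]
[281.  249.7]
221 219
```

View pics/crop4.png

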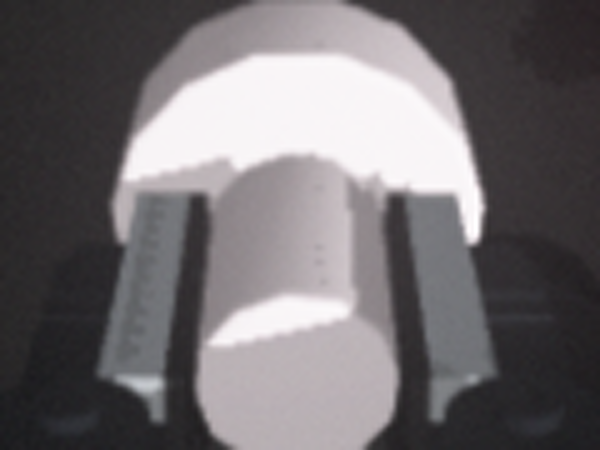

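The guard is in hand and upright. I'll solve for its offset along tool x from the bell and stem edges.

```bash
python3 - <<'E'
from h import *
from scipy.optimize import brentq
s,d=load('w4'); R=Ro.from_quat(s['tool_rot']).as_matrix(); P=np.array(s['tcp_pos'])
for r,z,v in ((.019,.005,229.6),(.009,.005,249.6),(.009,-.026,278),(.019,.024,219.3)):
    print(brentq(lambda o:wproj(s,d,P+R@np.array((o+r,0,z)))[1]-v,-.02,.02))
st,dt=load('top1'); st0,dt0=load('top0')
print(R.round(3))
E
```

```text
0.002203509250473035
0.00164362603753403
0.002318365048641495
0.001299199607212772
[[-0.961  0.275 -0.001]
 [ 0.275  0.961 -0.   ]
 [ 0.001 -0.    -1.   ]]
```

step_arm(
  commands=[-0.008, -0.028, 0, 0, 0, 0, -0.019, -0.066, 0, 0, 0, 0, -0.03, -0.105, 0, 0, 0, 0, -0.042, -0.145, 0, 0, 0, 0, -0.054, -0.186, 0, 0, 0, 0, -0.066, -0.227, 0, 0, 0, 0, -0.077, -0.266, 0, 0, 0, 0, -0.087, -0.3, 0, 0, 0, 0, -0.0925, -0.32, 0, 0, 0, 0, -0.0946, -0.328, 0, 0, 0, 0],
)

```text
t: 20.35
tcp_pos: [0.5344, -0.1022, 0.1132]
tool_rot: [0.14, 0.99, 0.0, -0.0]
force: [-0.3, 0.3, -0.5]
finger_gap: 0.193
gripper_force: 29.5
```

step_arm(
  commands=[0, 0, 0.005, 0, 0, 0, 0, 0, 0.01, 0, 0, 0, 0, 0, 0.015, 0, 0, 0, 0, 0, 0.02, 0, 0, 0, 0, 0, 0.024, 0, 0, 0, 0, 0, 0.024, 0, 0, 0, 0, 0, 0.024, 0, 0, 0, 0, 0, 0.024, 0, 0, 0, 0, 0, 0.024, 0, 0, 0, 0, 0, 0.024, 0, 0, 0],
)

```text
t: 21.35
tcp_pos: [0.5348, -0.1001, 0.0902]
tool_rot: [0.139, 0.99, -0.0, 0.0]
force: [-0.2, -0.2, -0.3]
finger_gap: 0.196
gripper_force: 29.5
```

```bash
python3 - <<'E'
from h import *
s,d=grab('wrist','w5'); print(np.round(s['tcp_pos'],4),s['tool_rot'],s['force'],s['t'],s['finger_gap'])
p=d['pixels']; cv2.imwrite('pics/crop5.png',cv2.resize(p[170:310,140:420],(784,392),interpolation=cv2.INTER_CUBIC))
# deck edges again
m=cv2.morphologyEx((p.min(2)>110).astype(np.uint8),cv2.MORPH_OPEN,np.ones((3,3)))
cs,_=cv2.findContours(m,cv2.RETR_EXTERNAL,cv2.CHAIN_APPROX_NONE); 
cc=max([c for c in cs],key=lambda c:cv2.contourArea(c) if cv2.boundingRect(c)[1]>30 else 0).reshape(-1,2)
w=np.array([won(s,d,u,v,.03)[:2] for u,v in cc])*1000
th=np.radians(11.1); e1=np.array([np.cos(th),np.sin(th)]);e2=np.array([-np.sin(th),np.cos(th)])
a=w@e1;b=w@e2; print('e1 min',np.percentile(a,[0,2,10,25,100]),'e2',b.min(),b.max())
E
```

```text
[ 0.5348 -0.1001  0.0902] [ 1.39003864e-01  9.90291805e-01 -6.17211169e-05  2.52102318e-04] [-0.17323918 -0.15712831 -0.33553289] 21.35 0.1962772597044387
e1 min [455.03863136 455.24527323 455.51480426 455.91135804 564.41690267] e2 -334.3437571741418 -67.36572011804222
```

View pics/crop5.png

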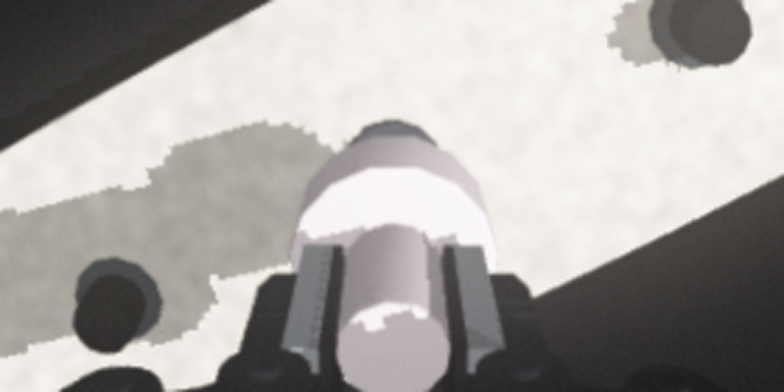

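The key's collar shows centred behind the bell (crop 393 against 394), so it is aligned. Lowering.

step_arm(
  commands=[0.0005, 0, 0.004, 0, 0, 0, 0.0005, 0, 0.009, 0, 0, 0, 0.0005, 0, 0.014, 0, 0, 0, 0.0005, 0, 0.019, 0, 0, 0, 0.0005, 0, 0.024, 0, 0, 0, 0.0005, 0, 0.028, 0, 0, 0, 0.0005, 0, 0.031, 0, 0, 0, 0.0005, 0, 0.033, 0, 0, 0, 0.0005, 0, 0.033, 0, 0, 0, 0.0005, 0, 0.033, 0, 0, 0],
)

```text
t: 22.4
tcp_pos: [0.5343, -0.0999, 0.0571]
tool_rot: [0.139, 0.99, -0.0, 0.0]
force: [0.3, -0.4, -1.5]
finger_gap: 0.199
gripper_force: 29.5
```

step_arm(
  commands=[0, 0, 0.0003, 0, 0, 0, 0, 0, 0.0006, 0, 0, 0, 0, 0, 0.0009, 0, 0, 0, 0, 0, 0.0012, 0, 0, 0, 0, 0, 0.0015, 0, 0, 0, 0, 0, 0.0018, 0, 0, 0, 0, 0, 0.002, 0, 0, 0, 0, 0, 0.002, 0, 0, 0, 0, 0, 0.002, 0, 0, 0, 0, 0, 0.002, 0, 0, 0],
)

```text
t: 23.4
tcp_pos: [0.5342, -0.0999, 0.055]
tool_rot: [0.139, 0.99, -0.0, 0.0]
force: [0.7, -0.9, -0.2]
finger_gap: 0.198
gripper_force: 29.5
```

step_arm(
  commands=[0, 0, 0.0002, 0, 0, 0, 0, 0, 0.0004, 0, 0, 0, 0, 0, 0.0006, 0, 0, 0, 0, 0, 0.0008, 0, 0, 0, 0, 0, 0.0008, 0, 0, 0, 0, 0, 0.0008, 0, 0, 0, 0, 0, 0.0008, 0, 0, 0, 0, 0, 0.0008, 0, 0, 0, 0, 0, 0.0008, 0, 0, 0, 0, 0, 0.0008, 0, 0, 0],
)

```text
t: 24.4
tcp_pos: [0.5342, -0.0999, 0.0543]
tool_rot: [0.139, 0.99, -0.0, 0.0]
force: [-1.1, 0.3, 1.7]
finger_gap: 0.199
gripper_force: 29.6
```

step_arm(
  commands=[0, 0, 0.0001, 0, 0, 0, 0, 0, 0.0002, 0, 0, 0, 0, 0, 0.0003, 0, 0, 0, 0, 0, 0.0003, 0, 0, 0, 0, 0, 0.0003, 0, 0, 0, 0, 0, 0.0003, 0, 0, 0, 0, 0, 0.0003, 0, 0, 0, 0, 0, 0.0003, 0, 0, 0, 0, 0, 0.0003, 0, 0, 0, 0, 0, 0.0003, 0, 0, 0],
)

```text
t: 25.4
tcp_pos: [0.5342, -0.0999, 0.0542]
tool_rot: [0.139, 0.99, -0.0, 0.0]
force: [-1.2, 0.3, 5.8]
finger_gap: 0.197
gripper_force: 30.1
```

step_arm(
  commands=[0, 0, 0, 0, 0, 0, 0, 0, 0, 0, 0, 0, 0, 0, 0, 0, 0, 0, 0, 0, 0, 0, 0, 0, 0, 0, 0, 0, 0, 0, 0, 0, 0, 0, 0, 0, 0, 0, -0.005, 0, 0, 0, 0, 0, -0.012, 0, 0, 0, 0, 0, -0.022, 0, 0, 0, 0, 0, -0.035, 0, 0, 0],
  jaw=45,
)

```text
t: 26.4
tcp_pos: [0.5341, -0.0999, 0.0898]
tool_rot: [0.139, 0.99, 0.0, -0.0]
force: [0.6, -0.6, -0.4]
finger_gap: 0.451
gripper_force: 0.0
```

step_arm(
  commands=[0, 0, -0.02, 0, 0, 0, 0, 0, -0.05, 0, 0, 0, 0.01, 0, -0.08, 0, 0, 0, 0.03, 0, -0.1, 0, 0, 0, 0.05, 0, -0.1, 0, 0, 0, 0.07, 0, -0.1, 0, 0, 0, 0.07, 0, -0.1, 0, 0, 0, 0.07, 0, -0.1, 0, 0, 0, 0.07, 0, -0.1, 0, 0, 0, 0.07, 0, -0.1, 0, 0, 0],
)

```text
t: 27.4
tcp_pos: [0.4681, -0.0812, 0.189]
tool_rot: [0.139, 0.99, -0.0, 0.001]
force: [-0.1, 0.4, 0.4]
finger_gap: 0.447
gripper_force: 0.0
```

```bash
python3 - <<'E'
from h import *
s,d=grab('wrist','w6'); s2,d2=grab('scene','scene1'); print(np.round(s['tcp_pos'],4),s['t'])
for n,X in (('rim',(.5326,-.1000,.03)),('belltop',(.5326,-.1,.049)),('stem',(.5326,-.1000,.08))): print(n,wproj(s,d,X).round(1))
u,v=wproj(s,d,(.5326,-.1,.05)).astype(int); print(u-60,v-60)
A=cv2.resize(d['pixels'][v-60:v+60,u-60:u+60],(400,400),interpolation=cv2.INTER_CUBIC)
B=cv2.resize(d2['pixels'][215:335,120:240],(400,400),interpolation=cv2.INTER_CUBIC)
cv2.imwrite('pics/crop6.png',np.hstack([A,B]))
E
```

```text
[ 0.4681 -0.0812  0.189 ] 27.4
rim [280.2 259.7]
belltop [280.2 268. ]
stem [280.2 283.6]
220 208
```

View pics/crop6.png

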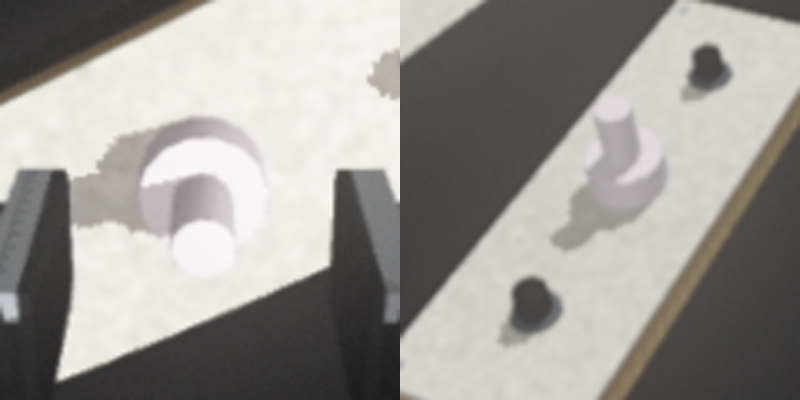

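The guard stands upright and flat over the middle key. Its stem top is at (281,282) against a predicted (280,284), and contact came at exactly deck height. The gripper is clear, so I'll hand in.

```bash
python3 -c "
from station import manip
print(manip.sign_off())"
```

```text
the job is handed in; nothing more can be done
None
```

I clicked in the middle key (slot_b), the good one, with no force reading above 6 N, then set the white guard cap over it flat on the deck, let go, and handed the job in at about 27 s.

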